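# Seat two vial caps under the cross-slide press

### The arm

A 6-joint arm with a two-finger parallel gripper is mounted at the origin on the work surface. World frame = base frame: x ahead of the robot, y to its left, z up, the work surface at z = 0. Lengths are in m, angles in rad, forces in N, time in s.
With the tool pointing down it reaches from about 0.275 to 0.85 m from the base axis. Payload 19 kg.
Tool frame: the origin (TCP) lies on the centre line of the jaws, within the pads' length; the fingertips stand 8 mm ahead of it and the grasp point (between the pads) lies 11 mm behind it; z points along the fingers, y is the direction in which the jaws open and shut (so a half turn about z gives the same grasp; the last joint's range is limited). The gripper opens to 85 mm and grips with 20 to 120 N. Pads are 22 mm wide; open, the fingers measure 114 mm over their backs; the gripper's body (76 mm by 85 mm) begins 54 mm behind the grasp point. The pads swing forward as they close: fully open they stand 13 mm farther back than shut.
Start: joints at [-1.327, 0.15, 1.437, -0, 1.554, -0.134], TCP at [0.212, -0.534, 0.239] pointing down, gripper open.
Joint ranges: [-2.8, 2.8], [-0.68, 2.1], [0.12, 2.68], [-1.39, 4.53], [0.16, 2.79], [-2.81, 2.81]. Speed limits (rad/s): [1.89, 1.89, 2.22, 3.01, 3.01, 3.01].

### API

Orientations are given as a unit quaternion [w, x, y, z].
In Python, from rig import arm, solve_ik, cams, telemetry gives the robot as it stands. The module is installed in compiled form; this text tells all that it offers. Calls block until the motion is done:
- arm.goto(position, orientation): joint-space move of the TCP to a pose.
- arm.line_to(position, ori=None, vel=0.15, stop_force=None): straight line of the TCP; ori=None keeps the orientation; vel is the mean speed in m/s. With stop_force (N) it stops when the force on the tool has changed by that much, and returns True; else False.
- arm.move_j(angles): joint-space move.
- arm.gripper_open() and arm.grab(squeeze=None): open the fingers fully, or close them until they stop; squeeze is the grip in N (None keeps the last).
- arm.wait(seconds).
- solve_ik(position, orientation): joint angles nearest the present ones, or None.
- cams.grab_frame(name): name is "side" or "top"; returns a dict with "pixels" (420x560x3 uint8, red, green, blue), "z_map" (420x560 float32, m along the optical axis (not along the pixel's ray), 0 where there is no reading), "fx", "fy", "cx", "cy" (pixels), "world_from_camera" (4x4, takes a point from camera to world coordinates). Camera axes: x right, y down, z forward; pixel columns grow to the right and rows downward; lengths in m; the calibration is good to about 2 mm. A picture is of the moment at which its call begins.
A pose or a line that the arm cannot do raises arm.Unreachable and nothing moves.
- arm.close_job(): hands the job in, once; it reports no verdict.
Readings, each from a call of its own:
- telemetry.read_time_s(): time.
- telemetry.read_q(): joint angles.
- telemetry.read_qvel(): joint speeds.
- telemetry.read_effort(): joint torques, N m.
- telemetry.read_tcp_pos(): TCP position.
- telemetry.read_eef_rot(): TCP orientation.
- telemetry.read_contact_force(): force on the tool from outside, world axes, zero at the start.
- telemetry.read_torque(): the same for the moment, N m.
- telemetry.read_opening(): finger opening in m.
Only numpy, scipy, OpenCV 4.12 (cv2) and the standard library are available. Lean on these libraries where they do the work, as an engineer would, in place of code of your own. Each camera call takes 0.05 s, during which the arm holds its last target.

### The job

Seat the red cap and then the blue cap with the bench press: bring the white dot on the cap right under the point of the fixed ram by turning the row knob and by nudging the carrier sideways, then push the black pad on top of the ram all the way down and bear on it firmly, with about 15 N and never over 40 N, and let it come back up. Never bring the ram down beside a cap. Leave the blue vial standing under the raised ram, and do not move the bottles and the spatula lying around.

Things in the scene. Friction and masses are not known exactly. Their poses are not given: they have to be found in the camera images.
- press_stand: fixed grey base plate (270 x 300 x 12 mm) of the press. Origin on the table straight below the ram; x points away from the robot (yaw within 0.2 rad), y left along the carrier's slide, z up. A 40 mm column at (125, 100) mm carries a diagonal arm, 133 to 163 mm high, to the ram's round guide (44 mm across, 130 to 166 mm high). The moving parts are under 105 mm high
- row_knob (a joint): angle of the row knob at the right-hand end of the base, rad, -1.45 to 1.45, positive anticlockwise seen from above. It drives the carrier by rack and pinion, 30 mm per rad: anticlockwise moves it along the stand's +x (away from the robot), clockwise towards the robot. Takes about 0.1 N m, stays where left
- knob_grip (a point): on the knob's vertical axis, 71 mm above the table, at (-30, -215) mm from the stand's origin. The grey grip bar is 52 mm long, 14 mm thick, from 51 to 87 mm above the table, on a black disc 58 mm across. The bar lies along this point's x axis: at knob angle 0 along the stand's x, and it turns with the knob. White mark on its +x end
- carrier (a joint): position of the carrier on its long slide, m, -0.06 to 0.06, positive to the stand's +y (left). It has no handle and no drive: it is pushed by hand, needs about 3 N, and stays where it is left
- well_floor (a point): centre of the floor of the nudging well, an open blue box on the carrier, 128 mm from the middle of the vial rows towards the robot. Inside 64 (x) by 84 mm (y), walls 6 mm; floor 47 mm, rim 85 mm above the table. Shut fingers in it push the carrier left or right by its side walls; at 96 mm it is too wide to grip
- red_cap (a point): centre of the top of the red cap, on an amber vial, cap 25 mm across, 100 mm above the table. It rides on the carrier, in the row nearer to the robot (18 mm from the middle), anywhere along the row; it does not shift in the carrier. Black-capped vials stand at the row's ends. White dot at the centre
- blue_cap (a point): the same for the blue cap, in the row farther from the robot (rows 36 mm apart)
- ram_tip (a point): pointed lower tip of the ram, 112 mm above the table when up, 12 mm above the caps; it moves only up and down, straight above the stand's origin
- ram_pad: the black round pad on top of the ram, 40 mm across, 14 mm thick, to be pushed down with the shut fingers; origin at the centre of its underside. It goes down 12 mm with the ram against a lifting spring of 2 to 4.5 N, until the tip stops on the cap; then it sinks up to 4 mm farther on the ram against a stiff spring (5 N, rising 8 N per mm), then hits a hard stop
- ram_pad_top (a point): centre of the pad's top face, 202 mm above the table when up
- amber_tall: loose amber bottle with white cap, 48 mm across, about 115 mm high, left of the press; not to be moved
- amber_short: loose amber jar, 48 mm across, about 85 mm high, left of the press; not to be moved
- white_jar: loose white jar with red lid, 52 mm across, about 80 mm high, left of the press; not to be moved
- metal_flask: loose aluminium flask, 60 mm across, about 130 mm high, behind the knob; not to be moved
- amber_jar: loose amber jar with white lid, 44 mm across, about 70 mm high, behind the knob; not to be moved
- spatula: loose spatula, 170 mm long, on the table between the knob and the robot; not to be moved

How it is judged:
By the outcome, as a careful person would: the job done as asked, in the order asked, and still so for the second after the job is handed in, with the robot touching nothing.
It also fails if it takes over 72 s, if anything falls off the work surface, if the arm or the gripper's body presses on something with over 40 N, if the wrist force passes 120 N, or if a joint passes its speed limit or range.

## Working session

There is one attempt and no reset: what is moved stays moved. The work goes in short steps, each a Python script; the robot and the scene stay as the last script left them, time stands still between calls to the robot, and variables do not carry over. Pictures are saved under pics/ and viewed, and the job is handed in when it is done.

```bash
mkdir -p pics
cat > h.py <<'E'
import numpy as np,cv2
from rig import arm,solve_ik,cams,telemetry as T
def snap(n,f):
    d=cams.grab_frame(n); cv2.imwrite('pics/%s.png'%f,cv2.cvtColor(d['pixels'],cv2.COLOR_RGB2BGR)); np.savez('pics/%s.npz'%f,**d); return d
def ray(d,u,v,z):
    M=np.array(d['world_from_camera']);r=M[:3,:3]@np.array([(u-d['cx'])/d['fx'],(v-d['cy'])/d['fy'],1.]);o=M[:3,3]
    return o+r*(z-o[2])/r[2]
def cloud(d):
    M=np.array(d['world_from_camera']);z=d['z_map'];v,u=np.mgrid[:z.shape[0],:z.shape[1]]
    P=np.stack([(u-d['cx'])/d['fx']*z,(v-d['cy'])/d['fy']*z,z],-1)@M[:3,:3].T+M[:3,3]
    P[z==0]=np.nan; return P
E
python3 - <<'E'
from h import *
for n in('side','top'):
    d=snap(n,n+'0');print(n,d['fx'],np.round(d['world_from_camera'],3).tolist())
print(T.read_time_s(),T.read_eef_rot(),T.read_tcp_pos(),T.read_contact_force())
E
```

```text
side 436.68173336270723 [[-0.979, -0.107, 0.171, 0.332], [-0.201, 0.6, -0.774, 0.935], [-0.02, -0.793, -0.609, 0.839], [0.0, 0.0, 0.0, 1.0]]
top 461.9893106793931 [[0.011, -0.995, 0.096, 0.454], [-1.0, -0.011, 0.002, 0.041], [-0.001, -0.096, -0.995, 1.153], [0.0, 0.0, 0.0, 1.0]]
0.1 [-5.15989147e-04  9.82213094e-01  1.87768928e-01 -2.14462248e-05] [ 0.21204497 -0.53426332  0.23875915] [-0.06056638 -0.52563663 -0.75352019]
```

View pics/side0.png

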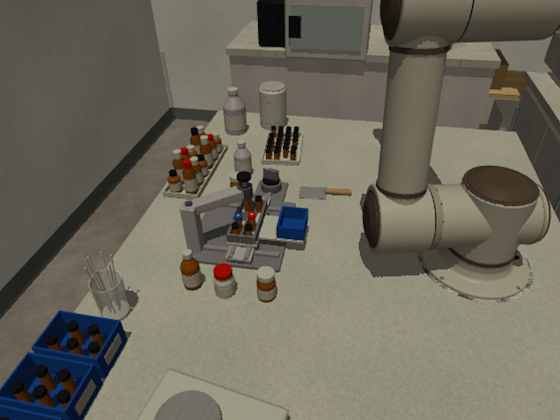

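View pics/top0.png

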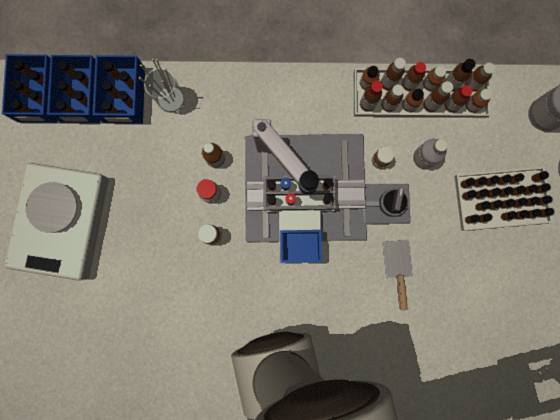

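Run:
```python
from h import *
a=cv2.imread('pics/top0.png')[110:280,230:430];cv2.imwrite('pics/topz.png',cv2.resize(a,None,fx=3.5,fy=3.5,interpolation=2))
a=cv2.imread('pics/side0.png')[155:285,170:330];cv2.imwrite('pics/sidez.png',cv2.resize(a,None,fx=4.6,fy=4.6,interpolation=2))
```

```text
(no output)
```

View pics/topz.png

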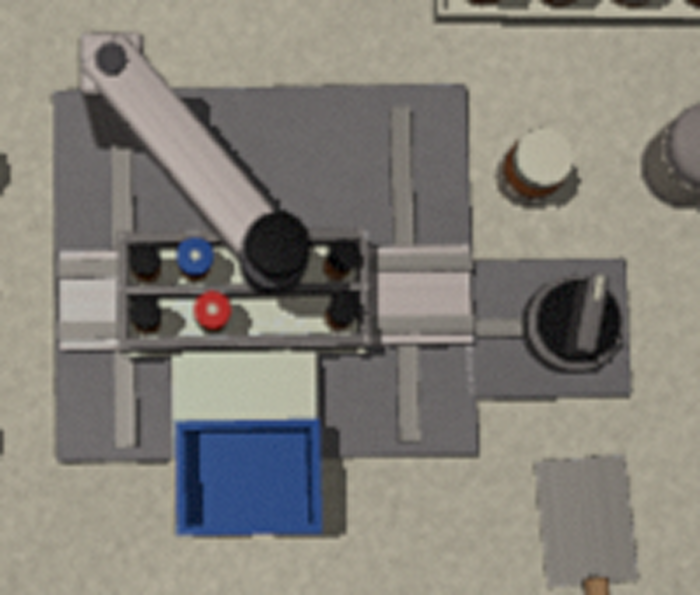

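View pics/sidez.png

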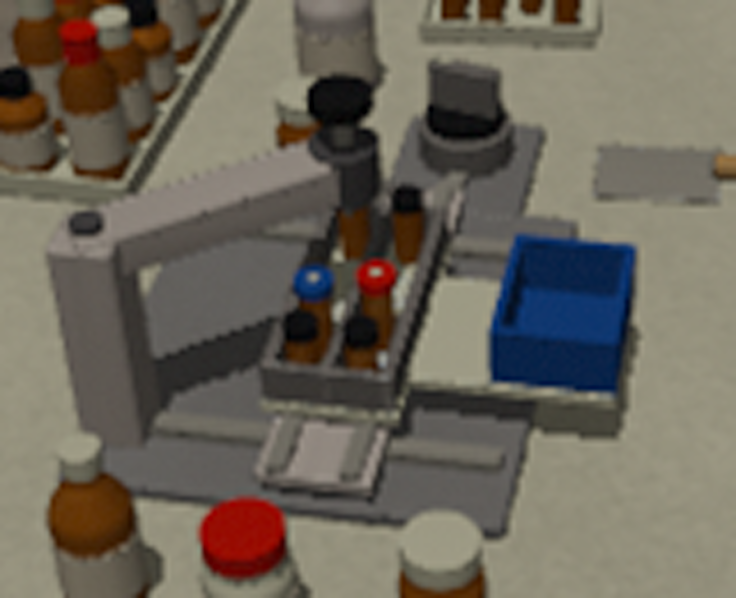

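```bash
cat >> h.py <<'E'
def comps(m,amin=15):
    n,l,s,c=cv2.connectedComponentsWithStats(m.astype(np.uint8));return [(s[i,4],c[i].round(2),s[i,:4]) for i in range(1,n) if s[i,4]>=amin]
def hsv(d): return cv2.cvtColor(d['pixels'],cv2.COLOR_RGB2HSV).astype(int)
E
python3 - <<'E'
from h import *
for n in('top','side'):
    d=dict(np.load('pics/%s0.npz'%n));H=hsv(d);h,s,v=H[...,0],H[...,1],H[...,2]
    P=cloud(d)
    roi=np.zeros(h.shape,bool)
    if n=='top': roi[110:280,235:430]=1
    else: roi[155:270,170:330]=1
    for nm,m in(('red',((h<6)|(h>174))&(s>170)&(v>90)),('blue',(h>100)&(h<125)&(s>150)),('blk',(v<45))):
        for c in comps(m&roi): 
            print(n,nm,c, ray(d,*c[1],{'red':.1,'blue':.1,'blk':.202}[nm]).round(4), )
    hh=[(.09,.12),(.04,.06),(.075,.095),(.19,.215),(.155,.17),(.008,.016)]
    for a,b in hh:
        m=(P[...,2]>a)&(P[...,2]<b)&roi
        print(a,b,[(c[0],c[1]) for c in comps(m,25)])
E
```

```text
top red (np.int32(63), array([290.4 , 198.37]), array([286, 194,  10,  10], dtype=int32)) [0.6009 0.0306 0.1   ]
top blue (np.int32(61), array([285.44, 183.02]), array([281, 178,  10,  11], dtype=int32)) [0.6364 0.0424 0.1   ]
top blue (np.int32(1245), array([300.65, 245.87]), array([281, 230,  40,  32], dtype=int32)) [0.492  0.0062 0.1   ]
top blk (np.int32(535), array([315.53, 185.05]), array([300, 170,  34,  34], dtype=int32)) [ 0.6151 -0.0204  0.202 ]
top blk (np.int32(85), array([271.68, 183.59]), array([267, 179,  14,  11], dtype=int32)) [0.6172 0.0709 0.202 ]
top blk (np.int32(304), array([393.74, 201.55]), array([384, 190,  23,  23], dtype=int32)) [ 0.5823 -0.1828  0.202 ]
top blk (np.int32(91), array([272.04, 198.13]), array([267, 194,  18,  11], dtype=int32)) [0.5867 0.0698 0.202 ]
top blk (np.int32(16), array([382.94, 209.25]), array([380, 202,  10,  14], dtype=int32)) [ 0.5659 -0.1602  0.202 ]
0.09 0.12 [(np.int32(27), array([258.44, 142.63])), (np.int32(36), array([428.08, 149.06])), (np.int32(58), array([270.6 , 183.41])), (np.int32(95), array([285.  , 183.04])), (np.in
[... 4167 characters left out ...]
np.int32(334), array([292.18, 219.39])), (np.int32(99), array([249.58, 225.59])), (np.int32(90), array([236.49, 225.63])), (np.int32(105), array([193.39, 231.24])), (np.int32(145), array([189.12, 264.16])), (np.int32(93), array([222.96, 266.8 ])), (np.int32(41), array([265.88, 267.98]))]
0.19 0.215 [(np.int32(141), array([243.74, 176.62]))]
0.155 0.17 [(np.int32(746), array([216.38, 197.22]))]
0.008 0.016 [(np.int32(80), array([280.77, 162.19])), (np.int32(87), array([259.82, 190.57])), (np.int32(307), array([280.43, 197.87])), (np.int32(65), array([185.03, 196.12])), (np.int32(986), array([217.55, 225.41])), (np.int32(61), array([273.46, 213.2 ])), (np.int32(1197), array([246.09, 255.98]))]
```

Run:
```python
from h import *
for n in('top','side'):
    d=dict(np.load('pics/%s0.npz'%n));P=cloud(d);H=hsv(d);h,s,v=H[...,0],H[...,1],H[...,2]
    m=(P[...,2]>.19)&(P[...,2]<.215);m[:, :235]=0;m[:,330:]=0;m[:160]=0;m[220:]=0
    c=[x for x in comps(m,50)][0]
    print(n,'pad',c[1],c[2],ray(d,*c[1],.202),np.nanmedian(P[m],0),(np.nanmax(P[m],0)+np.nanmin(P[m],0))/2)
    # dots
    for nm,u,vv in (('red',)+((290,198) if n=='top' else (251,214)),('blue',)+((285,183) if n=='top' else (237,216))):
        win=d['pixels'][vv-6:vv+7,u-6:u+7].astype(float); ch=[1,2] if nm=='red' else [0,1]
        w=win[...,ch].min(-1); yy,xx=np.mgrid[vv-6:vv+7,u-6:u+7]
        r=np.hypot(xx-u,yy-vv)<3.6
        w=np.where(r,np.clip(w-90,0,None),0); q=(w*xx).sum()/w.sum(),(w*yy).sum()/w.sum()
        print(nm,np.round(q,2),ray(d,*q,.1).round(4))
d=dict(np.load('pics/top0.npz'));P=cloud(d)
m=(P[...,2]>.075)&(P[...,2]<.095);m[:, :370]=0;m[:,412:]=0;m[:180]=0;m[220:]=0
r=cv2.minAreaRect(np.argwhere(m)[:,::-1].astype(np.float32));b=cv2.boxPoints(r);print('bar',r,[ray(d,*x,.087).round(4) for x in b],ray(d,*r[0],.087))
m=(P[...,2]>.045)&(P[...,2]<.062);m[:, :370]=0;m[:,412:]=0;m[:180]=0;m[220:]=0
(x,y),rr=cv2.minEnclosingCircle(np.argwhere(m)[:,::-1].astype(np.float32));print('disc',x,y,rr,ray(d,x,y,.051))
m=(P[...,2]>.078)&(P[...,2]<.092);m[:, :270]=0;m[:,330:]=0;m[:215]=0;m[270:]=0
r=cv2.minAreaRect(np.argwhere(m)[:,::-1].astype(np.float32));print('well',r,[ray(d,*x,.085).round(4) for x in cv2.boxPoints(r)],ray(d,*r[0],.085))
print('col',ray(d,230+112/3.5,110+59/3.5,.165))
print('base corners',[ray(d,230+a/3.5,110+b/3.5,.012).round(4) for a,b in((54,92),(466,85),(57,462),(478,456))])
```

```text
top pad [308.66 179.65] [300 171  19  19] [ 0.62635247 -0.00601692  0.202     ] [ 0.62645083 -0.00670245  0.2002096 ] [ 0.62647622 -0.00681095  0.19726366]
red [290.17 197.84] [0.6021 0.0311 0.1   ]
blue [285.26 182.42] [0.6378 0.0428 0.1   ]
side pad [243.74 176.62] [237 171  15  12] [0.62405615 0.00188698 0.202     ] [0.62486139 0.00103542 0.20147239] [ 0.62601145 -0.00708068  0.1980643 ]
red [251.23 213.8 ] [0.6025 0.0286 0.1   ]
blue [237.67 214.8 ] [0.638  0.0395 0.1   ]
bar ((397.95660400390625, 199.3981170654297), (6.818675518035889, 21.930335998535156), 10.619654655456543) [array([ 0.5791, -0.207 ,  0.087 ]), array([ 0.6298, -0.217 ,  0.087 ]), array([ 0.627 , -0.2326,  0.087 ]), array([ 0.5763, -0.2225,  0.087 ])] [ 0.60298951 -0.21976252  0.087     ]
disc 394.76190185546875 201.3605499267578 12.054521560668945 [ 0.60319576 -0.22084724  0.051     ]
well ((300.4999694824219, 246.0), (40.99999237060547, 31.999996185302734), -0.0) [array([0.455 , 0.0529, 0.085 ]), array([0.5288, 0.0538, 0.085 ]), array([ 0.5298, -0.0411,  0.085 ]), array([ 0.456 , -0.0414,  0.085 ])] [0.49228968 0.00604623 0.085     ]
col [0.74904431 0.09500461 0.165     ]
base corners [array([0.77  , 0.1447, 0.012 ]), array([ 0.7784, -0.1523,  0.012 ]), array([0.5033, 0.1375, 0.012 ]), array([ 0.5108, -0.1594,  0.012 ])]
```

```bash
cat >> h.py <<'E'
def Q(phi): return [0,np.cos(phi/2),np.sin(phi/2),0]
YAW=.027; O=np.array([.6265,-.0065])
def tow(x,y): c,s=np.cos(YAW),np.sin(YAW); return O+np.array([c*x-s*y,s*x+c*y])
def tos(p): c,s=np.cos(YAW),np.sin(YAW); p=np.asarray(p)[:2]-O; return np.array([c*p[0]+s*p[1],-s*p[0]+c*p[1]])
def caps(d,guess=None):
    out={}
    H=hsv(d);h,s,v=H[...,0],H[...,1],H[...,2]
    roi=np.zeros(h.shape,bool);side=d['fy']<450
    if side: roi[175:255,215:300]=1
    else: roi[150:225,250:345]=1
    for nm,m in(('red',((h<6)|(h>174))&(s>150)&(v>80)),('blue',(h>100)&(h<125)&(s>140))):
        for a,c,b in comps(m&roi,12):
            if a>130 : continue
            u,vv=int(round(c[0])),int(round(c[1])); ch=[1,2] if nm=='red' else [0,1]
            vv-=1 if side else 0
            w=d['pixels'][vv-5:vv+6,u-5:u+6].astype(float)[...,ch].min(-1); yy,xx=np.mgrid[vv-5:vv+6,u-5:u+6]
            w=np.where(np.hypot(xx-u,yy-vv)<3.6,np.clip(w-90,0,None),0)
            if w.sum()==0: print(nm,'nodot',c);continue
            q=((w*xx).sum()/w.sum(),(w*yy).sum()/w.sum())
            out.setdefault(nm,[]).append((np.round(q,2),a,(tos(ray(d,*q,.1))*1e3).round(1)))
    return out
E
python3 - <<'E'
from h import *
for n in('top','side'): print(n,caps(dict(np.load('pics/%s0.npz'%n))))
k=tow(-.030,-.215);print(k)
ph=-.175
arm.goto([*k,.17],Q(ph)); print(T.read_time_s(),T.read_q().round(3) if hasattr(T.read_q(),'round') else T.read_q())
arm.line_to([*k,.064]); print(T.read_time_s())
arm.grab(30); print(T.read_time_s(),T.read_opening(),T.read_contact_force(),T.read_torque())
for n in('top','side'): print(n,caps(snap(n,n+'1')))
E
```

```text
top {'red': [(array([290.17, 197.84]), np.int32(73), array([-23.4,  38.3]))], 'blue': [(array([285.26, 182.42]), np.int32(70), array([12.7, 49. ]))]}
side {'red': [(array([251.23, 213.8 ]), np.int32(52), array([-23.1,  35.7]))], 'blue': [(array([237.67, 214.8 ]), np.int32(44), array([12.8, 45.7]))]}
[ 0.60231523 -0.22223154]
1.9333 [-0.475  0.319  1.371 -0.     1.451  1.272]
2.7917
3.475 0.013657304243688457 [-0.16785798  4.80853275  4.83281764] [0.71822294 0.10402667 0.00208929]
top {'red': [(array([290.14, 197.47]), np.int32(74), array([-22.5,  38.3]))], 'blue': [(array([285.11, 182.16]), np.int32(67), array([13.3, 49.3]))]}
side {'red': [(array([251.22, 213.73]), np.int32(51), array([-23. ,  35.5]))], 'blue': [(array([237.59, 214.74]), np.int32(43), array([13.1, 45.4]))]}
```

View pics/side1.png

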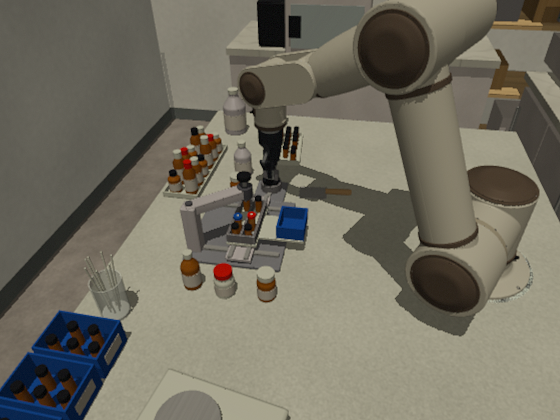

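View pics/top1.png

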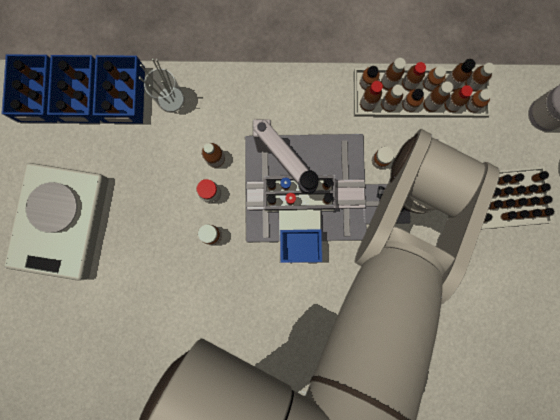

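Run:
```python
from h import *
k=tow(-.030,-.215);p=T.read_tcp_pos();print(p)
for ph in(.2,.6): arm.goto(list(p),Q(ph))
print(T.read_time_s(),T.read_q(),T.read_opening(),T.read_contact_force(),T.read_torque(),T.read_tcp_pos())
for n in('top','side'): print(n,caps(snap(n,n+'2')))
```

```text
[ 0.60241602 -0.22193492  0.06422887]
4.5167 [-0.47402919  0.39736741  1.48940179 -0.00188882  1.25260788  0.49962915] 0.013433920147040743 [  3.49535055 -12.76178473  -3.50829369] [-1.90212131 -0.70922166 -0.05370855] [ 0.60275603 -0.22355749  0.06426717]
top {'red': [(array([289.96, 187.49]), np.int32(75), array([ 0.7, 38.4]))], 'blue': [(array([284.95, 172.29]), np.int32(43), array([36.4, 49.3]))]}
side {'red': [(array([242.82, 212.86]), np.int32(52), array([ 0.8, 35.1]))], 'blue': [(array([229.33, 214.19]), np.int32(42), array([36.2, 46.5]))]}
```

Run:
```python
from h import *
arm.gripper_open()
p=T.read_tcp_pos(); arm.line_to([p[0],p[1],.15],vel=.25)
a=tow(-.1095,.012)
ph=np.pi/2+YAW
arm.goto([*a,.15],Q(ph)); arm.grab(30)
print(T.read_time_s(),T.read_q())
arm.line_to([*a,.066],vel=.15)
b=tow(-.1095,-.008);arm.line_to([*b,.066],vel=.12)
e=tow(-.1095,-.049)
r=arm.line_to([*e,.066],vel=.05,stop_force=15)
print(r,T.read_time_s(),tos(T.read_tcp_pos()),T.read_contact_force())
for n in('top','side'): print(n,caps(snap(n,n+'3')))
a=cv2.imread('pics/side3.png')[165:245,200:300];cv2.imwrite('pics/side3z.png',cv2.resize(a,None,fx=7,fy=7,interpolation=2))
```

```text
7.5167 [-1.44174527e-01  7.73385033e-02  1.70170058e+00  2.09626611e-05
  1.36248832e+00 -1.71224613e-01]
False 9.5083 [-0.10967209 -0.04902622] [ 0.98723888 -0.62033179 -0.85175265]
top {}
red nodot [245.46 208.25]
blue nodot [232.26 207.83]
side {}
```

View pics/side3z.png

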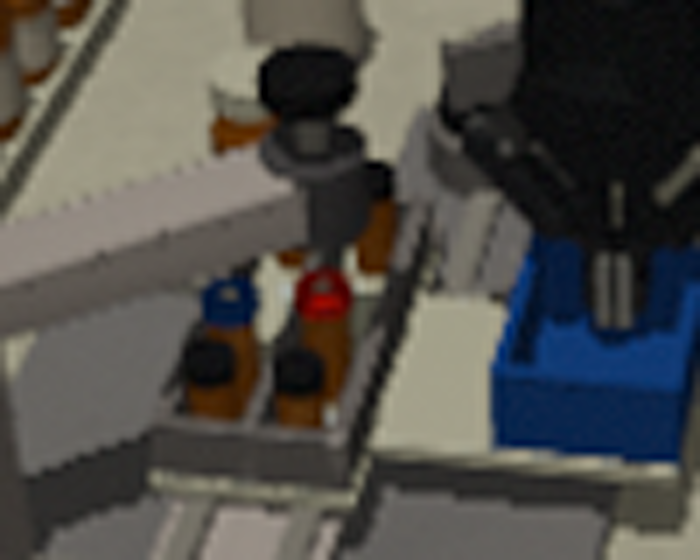

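```bash
cat >> h.py <<'E'
def proj(d,x,y,z):
    M=np.linalg.inv(np.array(d['world_from_camera']));w=tow(x,y);p=M@[w[0],w[1],z,1];return np.array([d['fx']*p[0]/p[2]+d['cx'],d['fy']*p[1]/p[2]+d['cy']])
def zoom(f,c,r,k,g=1.8):
    a=cv2.imread('pics/%s.png'%f)[c[1]-r:c[1]+r,c[0]-r:c[0]+r];a=(255*np.clip(a/255.*1.3,0,1)**(1/g)).astype(np.uint8);cv2.imwrite('pics/%sq.png'%f,cv2.resize(a,None,fx=k,fy=k,interpolation=0))
E
python3 - <<'E'
from h import *
d=dict(np.load('pics/side3.npz'))
for z in(.1,.112,.13,.202): print(z,proj(d,0,0,z))
zoom('side3',(246,205),20,15)
E
```

```text
0.1 [246.01899231 205.28020122]
0.112 [245.75465085 201.85870349]
0.13 [245.35215291 196.64898056]
0.202 [243.66650694 174.83085997]
```

View pics/side3q.png

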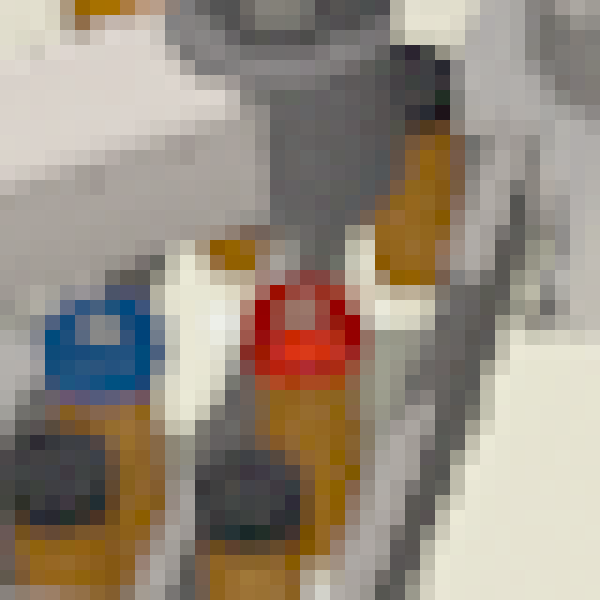

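Run:
```python
from h import *
d=dict(np.load('pics/side3.npz'));a=d['pixels']
for v in range(197,210): print(v,' '.join('%3d,%3d,%3d'%tuple(a[v,u]) for u in range(240,253)))
P=cloud(d)
for v in range(197,210): print(v,' '.join('%4d'%(1e3*d['z_map'][v,u]) for u in range(240,253)))
print(d['cx'],d['cy'])
d=dict(np.load('pics/side0.npz'));a=d['pixels']
for v in range(197,210): print(v,' '.join('%3d,%3d,%3d'%tuple(a[v,u]) for u in range(240,253)))
for v in range(197,210): print(v,' '.join('%4d'%(1e3*d['z_map'][v,u]) for u in range(240,253)))
```

```text
197  92, 86, 80  91, 86, 79  92, 87, 81  79, 74, 69  36, 33, 34  37, 35, 36  35, 35, 34  36, 36, 34  33, 33, 31  32, 32, 30  28, 30, 31  29, 27, 27  51, 31, 17
198  90, 84, 78  90, 84, 79  92, 86, 80  82, 76, 72  37, 37, 37  36, 35, 35  37, 35, 35  34, 31, 33  32, 32, 30  30, 31, 32  32, 29, 29  45, 29, 19  66, 36,  4
199  91, 86, 80  84, 80, 75  78, 75, 70  70, 67, 63  41, 40, 40  36, 36, 35  37, 36, 35  35, 34, 35  31, 31, 31  34, 32, 32  47, 35, 26  66, 36,  9  77, 41, 11
200  82, 72, 64  71, 57, 48  53, 38, 29  47, 36, 31  48, 42, 37  46, 44, 41  41, 39, 38  34, 32, 31  32, 32, 31  74, 71, 58  99, 88, 70  74, 38,  4  75, 39,  5
201  66, 30,  0  75, 37,  0  73, 38,  4  69, 47, 29  75, 66, 56  66, 65, 60  40, 40, 37  32, 33, 30  36, 35, 32 112,111, 92 142,136,114  71, 36,  4  74, 38,  4
202  76, 42, 14  72, 34,  0  71, 35,  0  77, 59, 46  90, 86, 80  70, 67, 62  40, 34, 32  34, 32, 29  42, 45, 39 123,123,105 153,151,130  66, 30,  0  73, 37,  4
203 127,117, 94 112, 99, 75 106, 90, 67  86, 61, 53  85, 65, 63  66, 34, 32  60, 17, 15  58, 19, 17  64, 39, 32 124,115, 97 147,142,120  84,
[... 4191 characters left out ...]
 1291 1294
200 1188 1192 1189 1192 1191 1195 1192 1195 1193 1275 1299 1298 1294
201 1292 1289 1292 1304 1278 1218 1213 1271 1272 1280 1283 1300 1294
202 1286 1287 1291 1297 1273 1277 1276 1272 1273 1282 1284 1298 1284
203 1279 1283 1284 1304 1281 1276 1275 1271 1281 1280 1290 1305 1280
204 1281 1278 1292 1304 1282 1282 1283 1277 1279 1280 1283 1304 1278
205 1271 1283 1295 1303 1286 1282 1277 1275 1280 1281 1287 1275 1275
206 1270 1280 1292 1302 1287 1285 1283 1280 1280 1283 1292 1271 1273
207 1269 1274 1295 1305 1290 1287 1287 1286 1283 1291 1292 1267 1268
208 1272 1281 1295 1308 1295 1287 1287 1290 1289 1294 1262 1266 1260
209 1266 1283 1296 1307 1297 1287 1288 1290 1294 1294 1259 1260 1268
```

Run:
```python
from h import *
d=dict(np.load('pics/side3.npz'));print('side red',tos(ray(d,245.5,205.2,.1)), 'tip',tos(ray(d,245.5,201.8,.112)))
for f in('top0','top2','top3'):
    d=dict(np.load('pics/%s.npz'%f));P=cloud(d)
    m=(P[...,2]>.085)&(P[...,2]<.115);m[:,:250]=0;m[:,350:]=0;m[:160]=0;m[215:]=0
    for c in comps(m,20): print(f,c[0],c[1],(1e3*tos(ray(d,*c[1],.1))).round(1))
    m=(P[...,2]>.19)&(P[...,2]<.215);m[:,:270]=0;m[:,340:]=0;m[:160]=0;m[200:]=0
    for c in comps(m,20): print(f,'pad',c[0],c[1],(1e3*tos(ray(d,*c[1],.202))).round(1))
d=snap('top','top4')
```

```text
side red [ 0.00153495 -0.00014802] tip [ 0.00077001 -0.00016302]
top0 68 [270.69 183.66] [10.3 82.6]
top0 95 [285.   183.04] [11.2 49.6]
top0 73 [327.33 182.67] [ 10.5 -48. ]
top0 93 [289.95 198.25] [-24.3  38.8]
top0 68 [270.99 199.06] [-25.5  82.4]
top0 72 [327.83 198.1 ] [-25.4 -48.3]
top0 pad 283 [308.66 179.65] [-0.1  0.5]
top2 71 [270.52 173.44] [34.2 82.7]
top2 67 [283.91 173.76] [33.  51.8]
top2 72 [327.1  172.58] [ 34.1 -48.1]
top2 94 [289.78 187.98] [-0.5 38.8]
top2 72 [327.39 187.69] [ -1.2 -47.9]
top2 70 [270.83 188.73] [-1.5 82.5]
top2 pad 285 [308.63 179.73] [-0.3  0.6]
top3 46 [284.67 174.  ] [32.4 50. ]
top3 71 [342.06 172.27] [ 34.3 -82.7]
top3 72 [342.69 187.54] [ -1.4 -83.1]
top3 73 [286.01 188.44] [-1.4 47.5]
top3 pad 258 [308.13 179.12] [1.  1.6]
```

View pics/top4.png

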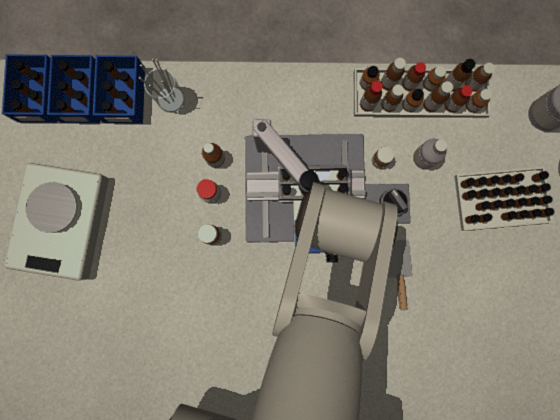

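Run:
```python
from h import *
for f in('side0','side1','side3'):
    d=dict(np.load('pics/%s.npz'%f));a=d['pixels'].astype(int)
    print(f)
    if f!='side1':
        for v in range(167,190): print(v,' '.join('%3d'%a[v,u].mean() for u in range(233,256)))
for y in(-.02,0,.02): print(y,proj(d,0,y,.202),proj(d,0,y,.188),proj(d,0,y,.1))
for n in('top','side'):
    d=dict(np.load('pics/%s0.npz'%n));P=cloud(d)
    for nm,u,v in (('red',)+((290,198) if n=='top' else (251,214)),('blue',)+((285,182) if n=='top' else (238,215)),('pad',)+((309,180) if n=='top' else (244,175))):
        print(n,nm,np.nanmean(P[v-2:v+3,u-2:u+3].reshape(-1,3),0).round(4))
    print(n,'base',np.nanmedian(P[180:260,150:180,2]) , np.nanmedian(P[140:170,330:345,2]) if n=='top' else np.nanmedian(P[250:262,235:260,2]))
```

```text
side0
167 136 113  82  91  94  96  98  98 100  98  98  97  96  94  90  87  81  73  71 112 143 139 138
168 140 125  80  90  94  95  96  98  99 100  98  98  95  94  90  87  82  75  62  88 131 141 140
169 142 127  84  89  93  94  96  98 100  99 101  99  97  94  92  87  83  74  64  59  89 129 140
170 141 129  93  86  92  94  98 102  97  87  89  87  88  89  88  90  84  76  65  57  80 119 140
171 141 136 117 110 114 108  82  82  72  44  44  44  51  62  65  75  77  77  63  57 104 143 141
172 144 144 141 143 138 101  32  11  11  13  12  12  14  12  11  24  52  65  57  56 103 143 139
173 147 146 149 144 109  29  12  15  13  14  15  15  16  15  13  14  18  36  50  80 123 141 138
174 148 147 151 131  25   9  15  15  13  16  16  16  16  13  18  16  17  17  70 124 144 140 138
175 148 148 147 120   7  14  17  19  18  17  17  19  16  16  14  17  15  33 102 145 141 139 138
176 148 149 141  99   7  15  17  17  19  18  15  16  17  17  19  17  14  36 105 143 139 140 141
177 148 151 148 116   1  13  15  17  15  18  18  16  15  17  18  14   9  16  98 144 140 137 139
178 129 131 138 118   0  10  15  16  1
[... 3201 characters left out ...]
  51  62  58  50  35  14   8  20  67
189 139 139 140 142 131  88  53  52  56  61  64  62  61  60  56  53  42  31  26  19  16  16   8
-0.02 [245.38115266 170.83004703] [245.7020782  175.17153621] [247.61860201 201.09832074]
0 [243.66650694 174.83085997] [244.00412501 179.20081188] [246.01899231 205.28020122]
0.02 [241.90549615 178.93985734] [242.26059578 183.33824038] [244.37834331 209.56937125]
top red [0.6018 0.0315 0.0991]
top blue [0.6392 0.0434 0.098 ]
top pad [ 0.6259 -0.0068  0.2005]
top base -0.0013948697252593734 0.011267533062113033
side red [0.6032 0.0287 0.0993]
side blue [0.6372 0.0392 0.0992]
side pad [ 0.6252 -0.0051  0.2026]
side base 0.0005049998856072602 0.029481726240518036
```

Run:
```python
from h import *
d=dict(np.load('pics/top0.npz'));a=d['pixels'].astype(int)
print('pad');
for v in range(168,193): print(v,' '.join('%3d'%a[v,u].mean() for u in range(296,324)))
print('red R-G')
for v in range(191,206): print(v,' '.join('%3d,%3d'%(a[v,u,0],a[v,u,1]) for u in range(283,299)))
def pr(x,y,z): return proj(d,x,y,z).round(2)
print(pr(0,0,.202),pr(0,.02,.202),pr(0,-.02,.202),pr(0,0,.112),pr(0,.022,.166),pr(-.0235,.0383,.1))
d=dict(np.load('pics/side0.npz'));a=d['pixels'].astype(int)
print('side red')
for v in range(206,224): print(v,' '.join('%3d,%3d'%(a[v,u,0],a[v,u,1]) for u in range(244,260)))
print(proj(d,-.0235,.0383,.1),proj(d,-.0235,.0357,.1),proj(d,-.0235,.0357-.0125,.1))
```

```text
pad
168 167 167 164 166 162 162 157 161 160 147 113  68  42  45  96 109 108 104 104 105 107 100 103 103 104 103 104 105
169 163 165 169 167 163 160 161 160 160 164 149  98  52  44  89  95 106 107 106 105 104 105 102 104 101 100 105 107
170 164 164 167 167 167 163 163 165 156 149 145 106  49  29  35  44  83  97 105 106 106 104 106 104 103 102 104 103
171 167 164 166 167 167 170 167 153 123  75  52  28  21  17  17  10  24  51  87  98 108 105 103 104 104 103 102 104
172 171 167 163 166 168 173 155 107  50  21  21  18  17  20  21  16  17  18  32  65  97 107 106 102 103 102 104 104
173 173 170 168 165 172 159  99  41  18  21  23  17  24  27  20  21  20  10  19  28  81 106 104 104 105 105 106 100
174 170 174 174 170 162 108  48  13  23  21  20  25  22  23  21  19  20  18  16  19  41  85 104  99 100 100 102 102
175 174 173 174 172 134  66  22  25  22  27  28  25  26  27  19  21  24  20  23  17  17  45  86  93  96  94  91  92
176 175 175 177 169 100  38  25  27  27  20  23  17  22  23  25  25  22  19  23  19  16  25  79  98  99  96  98  97
177 170 176 177 142  67  27  23  28  30  23  25  30 
[... 5656 characters left out ...]
  73, 29  88, 24  97, 25  94, 30  80, 31  66, 28 107,104 158,159 152,152 111,108  87, 82
220 115,114  85, 82  88, 83  71, 68  43, 28  62, 32  68, 37  74, 44  76, 46  72, 43  63, 34  98, 91 151,150 150,151  97, 93  92, 87
221 152,151  95, 90  78, 75  35, 36  41, 28  63, 32  73, 41  79, 47  76, 45  74, 43  63, 35 101, 94 149,149 142,144  94, 89  91, 84
222 143,141  88, 82  73, 70  29, 29  41, 29  61, 30  74, 41  81, 48  77, 44  73, 42  64, 35  92, 80 127,123 112,110  88, 83  81, 77
223 119,115  75, 71  50, 47  26, 25  30, 23  47, 25  63, 35  73, 43  75, 43  72, 40  64, 33  73, 55  94, 87  92, 88  94, 87  85, 81
[251.18869646 214.38525182] [251.39604984 213.80494714] [252.38323804 211.04217602]
```

Run:
```python
from h import *
t=dict(np.load('pics/top0.npz'));s=dict(np.load('pics/side0.npz'))
def tri(a,b,z):
    # z free triangulation
    best=min((np.linalg.norm(ray(t,*a,zz)[:2]-ray(s,*b,zz)[:2]),zz) for zz in np.arange(z-.02,z+.02,.0002)); return best
for f in('top0','side0'):
    im=cv2.imread('pics/%s.png'%f); c=(300,248) if f=='top0' else (292,222)
    a=im[c[1]-24:c[1]+24,c[0]-32:c[0]+32];cv2.imwrite('pics/%sw.png'%f,cv2.resize(a,None,fx=12,fy=12,interpolation=cv2.INTER_CUBIC))
print('red',tri((290.22,197.9),(251.1,213.7),.1),'blue',tri((285.26,182.42),(237.67,214.8),.1))
print('pad',tri((309.15,179.6),(243.7,174.9),.202))
```

```text
red (np.float64(0.0004977484560677536), np.float64(0.10240000000000064)) blue (np.float64(0.00045350219527896856), np.float64(0.10260000000000065))
pad (np.float64(2.3701242912156206e-05), np.float64(0.20140000000000058))
```

View pics/top0w.png

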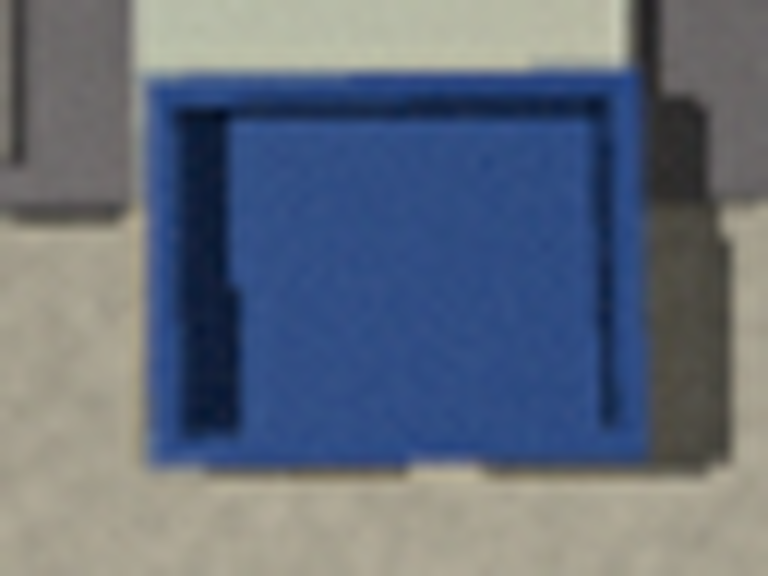

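View pics/side0w.png

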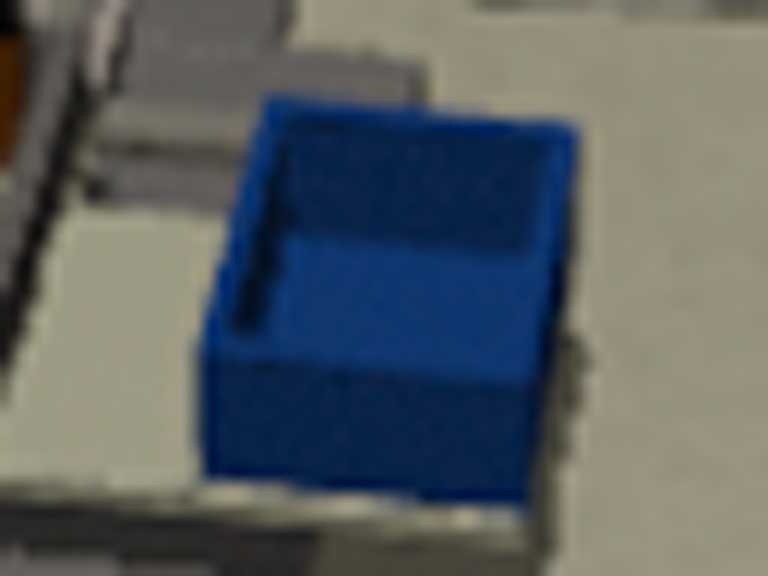

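Run:
```python
from h import *
t=dict(np.load('pics/top0.npz'));s=dict(np.load('pics/side0.npz'))
for a,b in(((150,72),(208,350)),((640,72),(268,95)),((648,466),(578,124)),((150,466),(537,378))):
    p=tos(ray(t,a[0]/12-.5+268,a[1]/12-.5+224,.085));q=tos(ray(s,b[0]/12-.5+260,b[1]/12-.5+198,.085))
    print((p*1e3).round(1),(q*1e3).round(1),((q-p)*1e3).round(1))
```

```text
[-94.9  62.9] [-98.7  61.7] [-3.8 -1.2]
[-96.4 -31.7] [-96.4 -33.9] [ 0.  -2.3]
[-172.1  -31.4] [-170.7  -33.6] [ 1.4 -2.2]
[-170.6   64. ] [-172.7   60.2] [-2.1 -3.9]
```

Run:
```python
from h import *
print(tos(T.read_tcp_pos()),T.read_contact_force())
e=tow(-.1095,-.084);r=arm.line_to([*e,.066],vel=.06,stop_force=12);print(r,tos(T.read_tcp_pos()),T.read_contact_force())
e=tow(-.1095,-.100)
r=arm.line_to([*e,.066],vel=.015,stop_force=10) if not r else r
print(r,tos(T.read_tcp_pos()),T.read_contact_force(),T.read_time_s())
d=snap('top','top5');P=cloud(d)
m=(P[...,2]>.085)&(P[...,2]<.115);m[:,:250]=0;m[:,370:]=0;m[:160]=0;m[215:]=0
for c in comps(m,20): print(c[0],c[1],(1e3*tos(ray(d,*c[1],.1))).round(1))
d=snap('side','side5');print(caps(d))
```

```text
[-0.10958792 -0.04885543] [0.36235446 0.44234876 0.08255994]
False [-0.1095239  -0.08430061] [ 0.34739814  0.28171704 -0.14070401]
True [-0.10954988 -0.09128019] [1.60970775 4.84619886 3.72096313] 11.025
74 [318.66 171.55] [ 36.9 -28.6]
70 [359.96 172.06] [  34.1 -124. ]
93 [322.84 187.43] [ -0.4 -37.4]
48 [361.04 185.96] [   1.6 -125.5]
{}
```

Run:
```python
from h import *
d=dict(np.load('pics/top5.npz'));print(caps(d))
a=d['pixels'].astype(int)
for v in range(180,197): print(v,' '.join('%3d,%3d'%(a[v,u,0],a[v,u,1]) for u in range(314,334)))
a=cv2.imread('pics/top5.png')[150:270,230:390];cv2.imwrite('pics/top5z.png',cv2.resize(a,None,fx=4.5,fy=4.5,interpolation=2))
```

```text
{'blue': [(array([318.13, 171.62]), np.int32(55), array([ 36.7, -27.4])), (array([316., 219.]), np.int32(35), array([-73.2, -20. ]))]}
180  23, 26  24, 20  25, 22  18, 23  30, 29  63, 58  93, 89  94, 94  94, 94  93, 92  81, 80  77, 74  82, 78 118,119 139,140 141,141 140,141 139,138 141,143 140,143
181  28, 23  20, 18  19, 18  16, 16  32, 30  52, 51  87, 85  97, 95  96, 90  96, 91 106, 99 110,104 110,105 109,106 109,105 106,103 103, 98 104, 99 101, 96  99, 95
182  19, 19  17, 17  21, 21  21, 22  27, 25  40, 40  51, 47  57, 44  58, 34  63, 35  85, 64 105, 94 107,101 103,100  99, 96 100, 96  95, 92  94, 89  97, 91  94, 90
183  23, 21  23, 22  19, 22  18, 20  25, 26  34, 20  55, 21  71, 15  78, 15  77, 13  76, 16  76, 25  66, 33  56, 30  36, 29  35, 35  36, 35  33, 33  31, 32  32, 31
184  30, 30  24, 19   9, 13  17, 17  33, 25  56, 23  73, 10  77, 15  77, 13  76, 15  78, 18  76, 11  75, 10  81, 19  54, 35  93, 96 107,111 108,110 105,108 106,108
185  26, 28  19, 19  14, 14  30, 29  69, 48  77, 28  79, 20  76, 15  77, 18  81, 34  78, 27  77, 17  78, 16  76, 19  87, 64 153,158 187,194 191,1
[... 1122 characters left out ...]
, 87  88, 86  88, 86  82, 79  55, 51  42, 35
193  88, 86  91, 89  92, 89  88, 86  68, 58  54, 39  45, 26  42, 24  45, 22  46, 19  52, 32  65, 59  87, 84  90, 91  89, 87  88, 87  82, 81  56, 53  37, 32  34, 28
194  87, 84  87, 83  81, 80  82, 80  75, 68  63, 55  47, 34  39, 23  38, 25  43, 33  59, 53  77, 75  80, 79  83, 82  89, 86  80, 78  59, 56  37, 31  36, 28  44, 35
195  65, 64  68, 65  60, 57  52, 49  54, 54  54, 49  50, 45  39, 35  40, 34  51, 46  55, 53  61, 59  58, 56  63, 61  86, 82  65, 61  37, 34  38, 31  42, 35  43, 34
196  45, 44  45, 43  44, 42  45, 43  47, 46  44, 40  47, 44  49, 49  43, 40  44, 44  44, 42  45, 43  61, 57  73, 68  91, 87  57, 52  37, 28  42, 34  41, 31  44, 36
```

View pics/top5z.png

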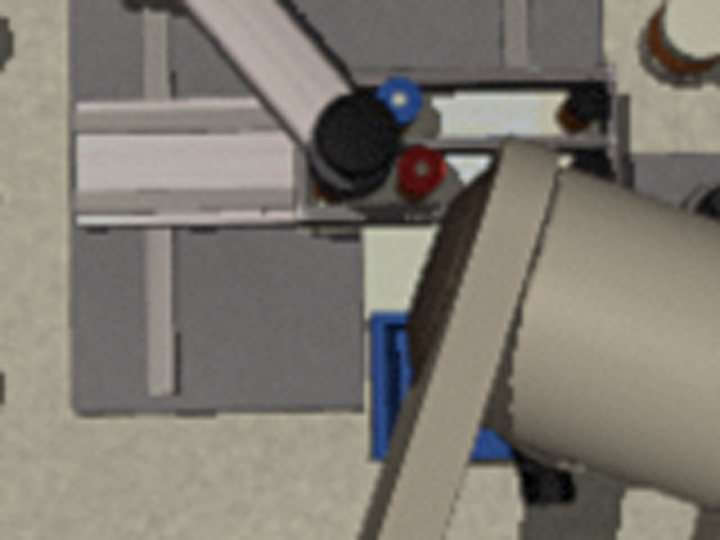

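```bash
cat >> h.py <<'E'
def bc(d):
    P=cloud(d);m=(P[...,2]>.085)&(P[...,2]<.115);m[:,:250]=0;m[:,370:]=0;m[:160]=0;m[215:]=0
    for c in comps(m,20): print('  cap',c[0],c[1],(1e3*tos(ray(d,*c[1],.1))).round(1))
E
python3 - <<'E'
from h import *
X=-.1095
arm.line_to([*tow(X,-.038),.066],vel=.15)
print(T.read_contact_force())
r=arm.line_to([*tow(X,-.020),.066],vel=.012,stop_force=2.2);y0=tos(T.read_tcp_pos())[1];print(r,y0,T.read_contact_force(),T.read_time_s())
if r and abs(y0+.0293)<.004:
    arm.line_to([*tow(X,y0+.0375),.066],vel=.05)
    print(tos(T.read_tcp_pos()),T.read_contact_force())
    bc(snap('top','top6')); snap('side','side6'); print(T.read_time_s())
E
```

```text
[-0.1568342  -0.19124124 -0.16769685]
True -0.0278301145246194 [ 0.52460414  0.44246205 -0.47180131] 12.525
[-0.10931313  0.00973951] [-0.08708339 -0.01285442  0.30445232]
  cap 44 [285.2  174.09] [32.1 48.8]
  cap 71 [342.94 172.11] [ 34.6 -84.7]
  cap 71 [343.27 187.56] [ -1.5 -84.4]
  cap 47 [287.4  187.45] [ 0.9 44.3]
13.5333
```

Run:
```python
from h import *
X=-.1095
arm.line_to([*tow(X,-.046),.066],vel=.15)
arm.line_to([*tow(X,-.0542),.066],vel=.02)
print(tos(T.read_tcp_pos()),T.read_contact_force())
bc(snap('top','top7'))
p=T.read_tcp_pos()
arm.line_to([*tow(X,-.045),.066],vel=.1)
arm.line_to([*tow(X,-.045),.16],vel=.25)
snap('side','side7'); print(T.read_time_s())
d=dict(np.load('pics/side7.npz'));a=d['pixels']
for v in range(199,210): print(v,' '.join('%3d,%3d,%3d'%tuple(a[v,u]) for u in range(240,253)))
```

```text
[-0.10946715 -0.05418467] [0.70445036 0.39514921 0.52282081]
  cap 70 [344.   172.07] [ 34.7 -87.1]
  cap 35 [286.06 174.66] [30.8 46.9]
  cap 70 [344.66 187.37] [ -1.1 -87.7]
  cap 72 [287.89 188.5 ] [-1.6 43.2]
15.4917
199  88, 82, 77  82, 78, 73  77, 74, 69  69, 66, 62  41, 41, 41  38, 37, 37  38, 37, 36  34, 33, 35  31, 29, 29  36, 38, 33  60, 51, 41  73, 48, 24  73, 38,  2
200  81, 68, 61  72, 56, 48  53, 36, 28  46, 35, 29  45, 39, 34  43, 43, 40  39, 38, 37  32, 33, 32  30, 28, 27  88, 86, 73 123,117, 96  89, 64, 37  73, 39,  9
201  75, 45, 14  74, 35,  0  71, 34,  2  68, 45, 25  74, 67, 57  63, 64, 60  40, 38, 33  32, 29, 27  34, 37, 34 121,122,103 156,153,130  85, 61, 33  71, 34,  2
202 126,115, 92 113, 98, 75 103, 87, 63  85, 63, 45  90, 72, 66  77, 59, 56  58, 21, 19  58, 20, 18  55, 30, 25 117,111, 92 149,142,120  93, 72, 48  68, 33,  0
203 161,159,136 157,152,128 142,137,112  93, 59, 45  83, 33, 29  76,  9,  4  78, 23, 15  78,  8,  0  76,  7,  3  98, 68, 55 135,122,102 134,127,103 111, 97, 74
204 163,161,138 162,159,136 136,126,106  85, 25, 19  75,  0,  1  78, 33, 25  80
[... 180 characters left out ...]
  76,  2,  0  74,  0,  0  92, 53, 42 141,131,113 170,170,151
206 166,166,148 155,156,145  97, 73, 69  74,  0,  0  78,  5,  2  77,  2,  2  77,  2,  0  79, 11,  7  80,  8,  6  77,  2,  0  84, 48, 37 123,115,101 149,151,136
207 163,163,146 141,145,138  66, 45, 46  77,  3,  0  80,  6,  3  77,  5,  5  79, 10,  6  79,  2,  2  82,  6,  5  77,  1,  0  72, 40, 33  74, 72, 59  76, 76, 63
208 155,154,134 109,113,104  46, 27, 27  71,  8,  5  79,  4,  1  81,  5,  5  86,  5,  4  90,  5,  3  79, 11,  4  71, 10,  3  71, 53, 43  81, 83, 70  81, 80, 67
209 151,149,128  82, 83, 77  39, 31, 30  59, 25, 16  75, 26,  5  80, 21, 11  88, 21,  5  92, 22,  3  73, 26,  6  65, 29,  8  66, 56, 44  82, 83, 70  76, 76, 64
```

Run:
```python
from h import *
p=T.read_tcp_pos();arm.line_to([p[0],p[1],.245],vel=.25)
arm.line_to([*tow(0,-.0003),.24],vel=.2)
arm.line_to([*tow(0,-.0003),.218],vel=.08)
arm.wait(.2);print(T.read_contact_force())
for z in np.arange(.216,.205,-.001):
    arm.line_to([*tow(0,-.0003),z],vel=.02); f=T.read_contact_force(); print(round(T.read_tcp_pos()[2],4),np.round(f,2))
    if f[2]>1.8: break
print(T.read_time_s())
```

```text
[-0.16470386 -0.48144563 -0.22776665]
0.2159 [ 1.07 -0.41  0.41]
0.2149 [ 0.59 -0.12  0.35]
0.2139 [0.12 0.33 0.12]
0.2129 [ 0.26 -0.45  0.16]
0.2119 [-0.48  0.1  -0.46]
0.2109 [-1.14 -0.69  0.52]
0.2101 [ 0.23 -1.19  1.21]
0.209 [0.3  0.37 1.31]
0.208 [ 1.01 -1.02  2.78]
19.6
```

Run:
```python
from h import *
r=arm.line_to([*tow(0,-.0003),.2005],vel=.03,stop_force=6);print(r,T.read_tcp_pos(),T.read_contact_force(),T.read_time_s())
d=snap('side','side8');a=d['pixels']
for v in range(198,212): print(v,' '.join('%3d,%3d,%3d'%tuple(a[v,u]) for u in range(240,253)))
for v in range(198,212): print(v,' '.join('%4d'%(1e3*d['z_map'][v,u]) for u in range(240,253)))
zoom('side8',(246,203),12,40)
```

```text
False [ 0.62652555 -0.00679628  0.20038639] [1.21910149 0.9700033  3.23347801] 20.0
198  92, 86, 80  90, 85, 78  94, 88, 81  83, 77, 72  38, 36, 37  35, 35, 35  39, 38, 38  36, 35, 37  33, 32, 33  31, 32, 32  34, 31, 31  44, 28, 16  68, 36,  6
199  92, 86, 81  85, 81, 75  79, 75, 71  72, 69, 65  41, 40, 39  38, 37, 37  39, 37, 37  38, 37, 37  36, 34, 35  40, 40, 37  55, 49, 39  62, 33,  6  77, 41,  7
200  86, 74, 67  74, 59, 51  53, 38, 29  43, 38, 35  41, 41, 39  46, 46, 44  46, 43, 42  43, 43, 39  37, 36, 35  56, 57, 49  77, 70, 57  72, 44, 18  76, 43,  8
201  71, 39,  4  78, 37,  1  75, 38,  4  59, 42, 28  55, 55, 50  57, 55, 50  56, 55, 51  50, 49, 45  40, 42, 38  66, 67, 57  81, 75, 61  71, 43, 16  76, 39,  9
202  78, 61, 43  80, 56, 34  79, 54, 30  67, 44, 28  54, 52, 47  57, 58, 53  57, 56, 50  57, 43, 39  64, 36, 33  75, 63, 53  80, 71, 57  71, 46, 21  75, 39,  4
203  83, 81, 67  83, 78, 63  79, 69, 55  71, 37, 26  63, 34, 32  57, 51, 46  57, 51, 45  69, 28, 24  82,  8,  3  82, 33, 29  82, 61, 50  77, 66, 50  78, 57, 35
204  82, 83, 70  82, 81, 68  82, 60, 51  81, 13, 10  79,
[... 1489 characters left out ...]
 1326 1318
202 1330 1331 1327 1322 1215 1215 1208 1216 1314 1333 1333 1325 1321
203 1326 1329 1333 1325 1235 1216 1221 1221 1236 1242 1326 1330 1322
204 1325 1322 1327 1234 1233 1221 1218 1234 1233 1233 1230 1327 1323
205 1324 1319 1317 1230 1230 1226 1232 1222 1226 1234 1226 1327 1318
206 1318 1320 1317 1228 1225 1220 1225 1225 1229 1228 1226 1313 1313
207 1314 1311 1268 1227 1218 1223 1222 1224 1222 1225 1223 1313 1309
208 1313 1313 1261 1227 1226 1223 1223 1223 1224 1226 1235 1309 1309
209 1301 1307 1258 1260 1225 1222 1227 1230 1228 1228 1234 1302 1303
210 1302 1258 1256 1261 1231 1230 1235 1234 1231 1228 1233 1300 1306
211 1301 1248 1252 1261 1236 1232 1232 1232 1231 1233 1240 1302 1295
```

View pics/side8q.png

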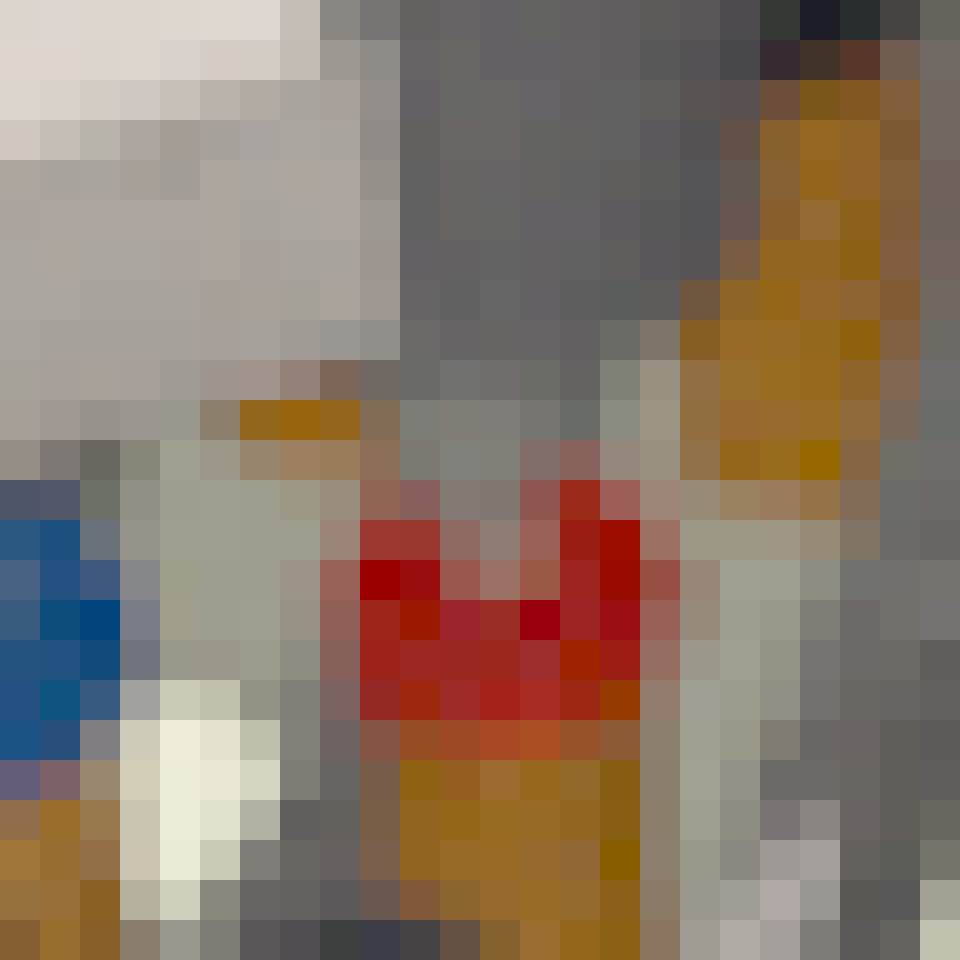

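Run:
```python
from h import *
r=arm.line_to([*tow(0,-.0003),.1988],vel=.02,stop_force=4);print(r,T.read_tcp_pos(),T.read_contact_force(),T.read_time_s())
d=snap('side','side9');a=d['pixels']
for v in range(200,209): print(v,' '.join('%3d,%3d,%3d'%tuple(a[v,u]) for u in range(241,251)))
for v in range(200,209): print(v,' '.join('%4d'%(1e3*d['z_map'][v,u]) for u in range(241,251)))
zoom('side9',(246,203),12,40)
```

```text
False [ 0.62653657 -0.00680257  0.19877775] [ 1.22030675 -0.59452933  3.74203125] 20.3
200  76, 61, 53  54, 37, 28  42, 37, 34  42, 42, 40  45, 44, 40  46, 45, 42  44, 43, 40  37, 35, 33  56, 56, 48  77, 70, 58
201  77, 37,  0  73, 38,  1  62, 43, 31  52, 52, 49  56, 55, 51  55, 54, 49  51, 50, 46  43, 45, 40  67, 69, 58  80, 76, 62
202  80, 56, 36  78, 53, 30  68, 45, 29  54, 52, 47  59, 58, 54  57, 57, 52  56, 47, 41  62, 36, 31  74, 62, 52  80, 72, 59
203  82, 79, 64  80, 70, 56  72, 37, 24  66, 41, 37  56, 54, 48  56, 56, 50  66, 41, 36  81,  6,  4  81, 33, 25  80, 60, 48
204  82, 81, 68  80, 59, 50  80, 11,  7  75, 17, 14  61, 43, 37  65, 55, 48  74, 37, 31  80,  2,  1  80,  0,  0  81, 42, 35
205  80, 73, 61  76, 34, 29  81,  6,  5  77,  5,  2  73, 24, 21  76, 41, 34  81, 30, 23  79,  2,  0  79,  4,  0  77, 23, 19
206  78, 74, 61  72, 35, 29  82,  7,  5  82,  7,  4  81,  4,  2  81,  6,  5  80,  5,  3  82,  6,  4  80,  3,  1  76, 32, 24
207  70, 70, 59  62, 33, 28  81,  2,  1  83,  8,  3  80,  7,  3  80,  6,  3  81,  3,  4  84,  5,  1  80,  5,  1  77, 44, 37
208  56, 57, 50  53, 36, 35  74,  9,  8  81,  5,  1  83,  4,  3  88,  1,  0  92,  6,  6  82, 10,  4  75, 15,  5  74, 54, 44
200 1185 1188 1193 1192 1191 1186 1193 1195 1330 1338
201 1326 1325    0 1218 1212 1212 1214 1217 1327 1341
202 1330 1330 1331 1215 1216 1217 1211 1318 1331 1331
203 1332 1329 1328 1238 1215 1217 1222 1233 1237 1326
204 1329 1318 1236 1233 1224 1222 1227 1233 1231 1237
205 1323 1320 1228 1227 1226 1225 1227 1229 1226 1230
206 1314 1315 1222 1222 1223 1227 1226 1223 1229 1224
207 1310 1267 1225 1221 1215 1220 1224 1221 1224 1226
208 1309 1260 1228 1221 1226 1222 1225 1222 1230 1229
```

View pics/side9q.png

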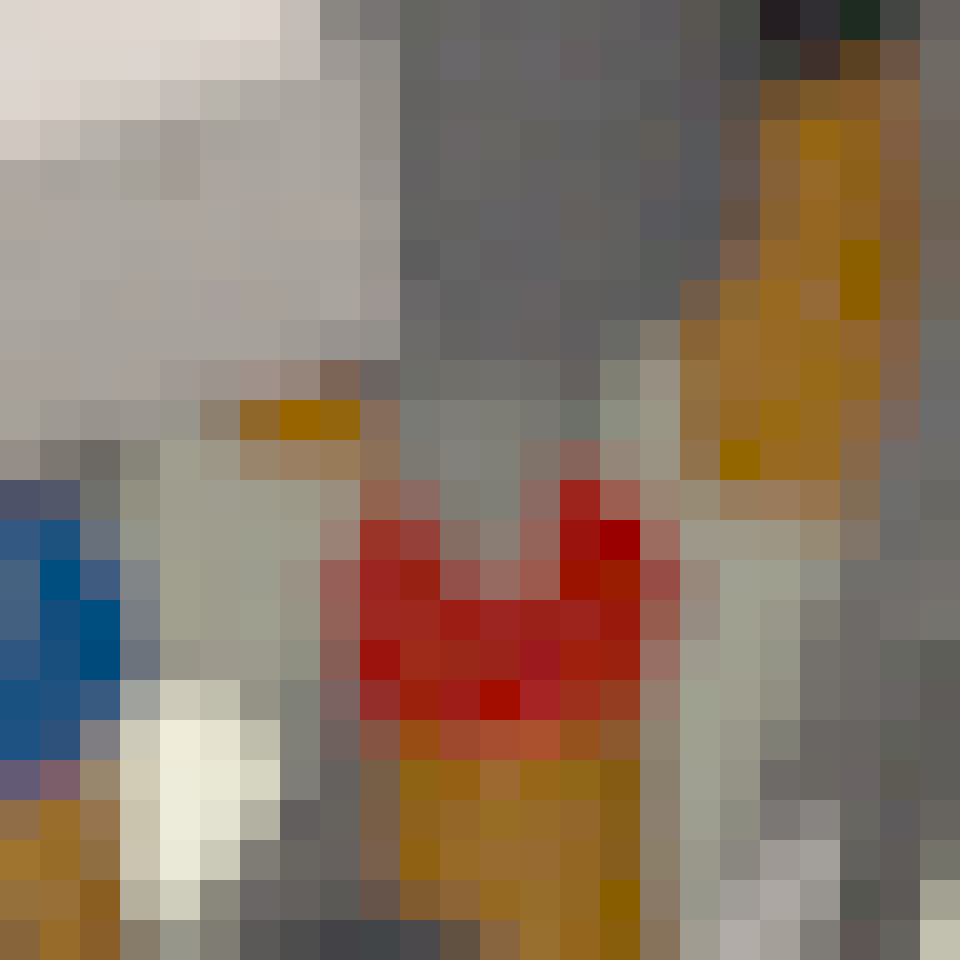

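```bash
cat > n.py <<'E'
from h import *
OR=Q(np.pi/2+YAW)
def down(X,y):
    p=T.read_tcp_pos()
    arm.line_to([p[0],p[1],.24],vel=.25)
    arm.goto([*tow(X,y),.16],OR); arm.line_to([*tow(X,y),.066],vel=.25)
def up():
    p=T.read_tcp_pos(); s=tos(p); arm.line_to([*tow(s[0],s[1]),.24],vel=.3)
def touch_look(tag,dz=.1988):
    arm.line_to([*tow(0,0),.24],vel=.25);arm.line_to([*tow(0,0),.213],vel=.12)
    r=arm.line_to([*tow(0,0),dz],vel=.03,stop_force=6.5)
    print(r,T.read_tcp_pos(),T.read_contact_force(),T.read_time_s())
    return snap('side',tag)
E
python3 - <<'E'
from n import *
X=-.1095
down(X,-.010)
arm.line_to([*tow(X,.002),.066],vel=.12)
arm.line_to([*tow(X,.0082),.066],vel=.02)
print(tos(T.read_tcp_pos()));bc(snap('top','top10'))
arm.line_to([*tow(X,-.002),.066],vel=.12); up()
print(T.read_time_s())
d=touch_look('side10');a=d['pixels']
for v in range(202,209): print(v,' '.join('%3d,%3d,%3d'%tuple(a[v,u]) for u in range(241,251)))
zoom('side10',(246,203),12,40)
E
```

```text
[-0.10951028  0.00822035]
  cap 72 [343.86 172.12] [ 34.6 -86.8]
  cap 39 [285.9  174.56] [31.  47.2]
  cap 73 [344.29 187.55] [ -1.5 -86.8]
  cap 48 [288.31 187.52] [ 0.7 42.2]
23.5333
False [ 0.62666541 -0.00656165  0.19903945] [ 3.38158004 -0.18223767  4.14245639] 25.125
202  79, 52, 30  77, 48, 22  66, 46, 29  57, 52, 49  60, 60, 55  56, 55, 50  60, 43, 38  66, 35, 30  74, 64, 54  76, 70, 56
203  82, 77, 60  79, 64, 47  71, 36, 24  65, 40, 37  57, 55, 49  58, 53, 47  72, 33, 29  86,  8,  2  80, 32, 26  77, 60, 47
204  85, 84, 71  83, 66, 56  82, 13,  9  75, 19, 15  61, 50, 43  65, 63, 54  77, 46, 39  81,  7,  2  80,  2,  0  83, 46, 38
205  80, 75, 63  78, 44, 36  80,  1,  1  77,  8,  4  72, 40, 33  77, 58, 50  82, 45, 35  80,  1,  0  81,  3,  2  78, 33, 25
206  79, 73, 61  74, 32, 25  82,  5,  3  81,  7,  3  80,  3,  2  80,  7,  4  80,  1,  0  82,  3,  5  81,  7,  3  75, 29, 23
207  72, 67, 57  66, 25, 18  82,  7,  1  82,  8,  6  84,  3,  0  88,  5,  2  82,  9,  5  83,  8,  7  80,  2,  3  76, 43, 35
208  57, 57, 49  56, 28, 27  77, 12, 11  83,  5,  6  90,  4,  1 100,  9,  4  93,  7,  6  82,  3,  2  76,  8,  1  73, 56, 45
```

View pics/side10q.png

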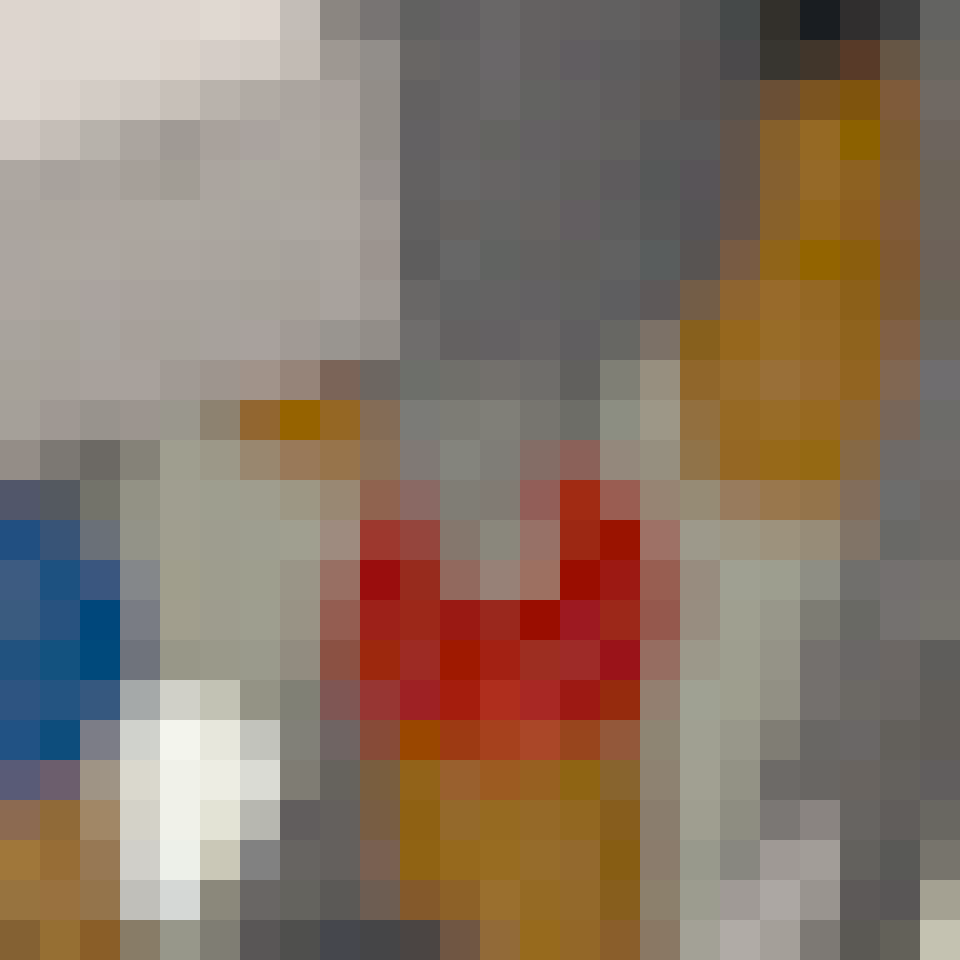

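```bash
cat >> n.py <<'E'
def press(z):
    z0=z
    while z>z0-.007:
        z-=.0003
        arm.line_to([*tow(0,0),z],vel=.01); f=T.read_contact_force()[2]
        if f>14:
            arm.wait(.1); f=T.read_contact_force()[2]
            if f>15.5: break
    print('press',z,T.read_tcp_pos()[2],f,T.read_time_s())
    for i in range(4): arm.wait(.15); print(' ',round(T.read_contact_force()[2],1),end='')
    print(); snap('side','press%.0f'%T.read_time_s())
    arm.line_to([*tow(0,0),.205],vel=.03); arm.line_to([*tow(0,0),.24],vel=.15)
    print(T.read_contact_force(),T.read_time_s())
E
python3 - <<'E'
from n import *
press(.1988)
E
```

```text
press 0.19520000000000007 0.19651428015726827 16.078053183633163 28.375
  14.9  16.3  16.4  16.5
[ 0.05656224 -0.1454415  -0.48920196] 29.8833
```

Run:
```python
from n import *
k=tow(-.030,-.215)
arm.goto([*k,.17],Q(.6)); arm.gripper_open()
arm.line_to([*k,.064],vel=.2); arm.grab(30)
print(T.read_time_s(),T.read_contact_force()); 
d=snap('top','top11');print(caps(d));bc(d)
p=list(T.read_tcp_pos())
for ph in(.0,-.6):
    arm.goto(p,Q(ph)); print(T.read_contact_force(),T.read_tcp_pos())
d=snap('top','top12');print(caps(d));bc(d);print(caps(snap('side','side12')),T.read_time_s())
```

```text
32.9083 [ 6.16133971 -8.29213475 -1.20283567]
{}
  cap 72 [343.94 172.22] [ 34.3 -87. ]
  cap 37 [285.92 174.46] [31.3 47.2]
  cap 74 [344.19 187.51] [ -1.4 -86.6]
  cap 72 [287.58 188.42] [-1.4 43.9]
[-2.51308417  7.46425291  3.37549354] [ 0.60288974 -0.22235015  0.06457419]
[ 0.56606956 16.18449434  3.48282823] [ 0.603261   -0.22127941  0.06457836]
{'red': [(array([307.47, 202.71]), np.int32(74), array([-35.3,  -1.2]))]}
  cap 71 [344.35 187.42] [ -1.2 -86.9]
  cap 72 [287.58 188.42] [-1.4 43.9]
  cap 71 [287.96 203.87] [-37.3  43.6]
  cap 93 [307.   203.15] [-36.3  -0.1]
  cap 70 [344.9  202.87] [-37.1 -87.2]
blue nodot [245.05 208.15]
{'red': [(array([258.72, 205.83]), np.int32(48), array([-36. ,  -2.8]))]} 34.3583
```

Run:
```python
from n import *
arm.gripper_open(); p=T.read_tcp_pos(); arm.line_to([p[0],p[1],.17],vel=.25)
X=-.1455
arm.goto([*tow(X,-.030),.16],OR); arm.grab(30); arm.line_to([*tow(X,-.030),.066],vel=.2)
arm.line_to([*tow(X,-.050),.066],vel=.12)
arm.line_to([*tow(X,-.0637),.066],vel=.025)
print(tos(T.read_tcp_pos()))
arm.line_to([*tow(X,-.050),.066],vel=.12); up()
d=snap('top','top13');print(caps(d));bc(d);snap('side','side13');print(T.read_time_s())
a=cv2.imread('pics/side13.png')[165:245,200:300];cv2.imwrite('pics/side13z.png',cv2.resize(a,None,fx=7,fy=7,interpolation=2))
```

```text
[-0.1455974 -0.0638263]
{'red': [(array([307., 201.]), np.int32(37), array([-31.3,  -0.2]))]}
  cap 74 [348.73 187.3 ] [ -1.1 -97. ]
  cap 72 [292.01 188.31] [-1.3 33.7]
  cap 72 [292.39 203.69] [-37.   33.4]
  cap 39 [309.67 201.36] [-32.3  -6.4]
40.9083
```

View pics/side13z.png

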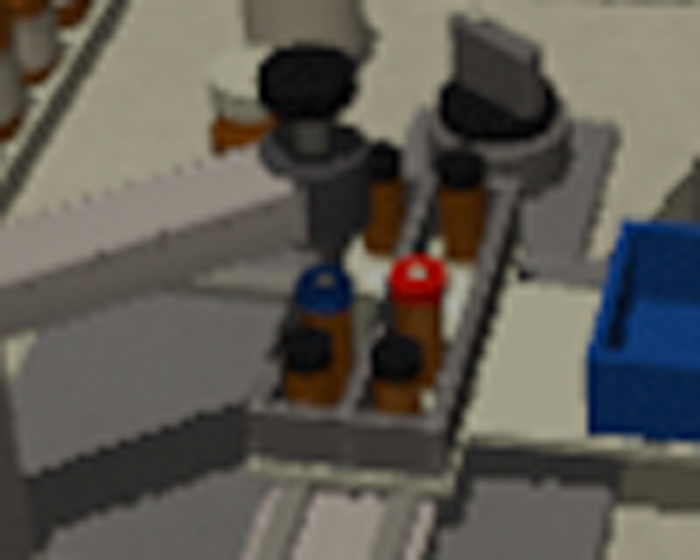

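Run:
```python
from n import *
d=touch_look('side14');a=d['pixels']
for v in range(201,209): print(v,' '.join('%3d,%3d,%3d'%tuple(a[v,u]) for u in range(240,252)))
d=dict(np.load('pics/side13.npz'));a=d['pixels']
for v in range(201,209): print(v,' '.join('%3d,%3d,%3d'%tuple(a[v,u]) for u in range(240,252)))
zoom('side14',(246,203),12,40)
```

```text
False [ 0.62664849 -0.0065758   0.19901029] [ 1.87432338 -1.30157639  3.3394752 ] 42.675
201 100, 97, 94 106,103,100  98, 97, 94  70, 67, 64  52, 50, 45  56, 53, 49  57, 55, 49  52, 51, 45  39, 37, 33  57, 55, 47  82, 82, 68  83, 80, 67
202 105,102, 98 107,104,100 101, 98, 95  73, 71, 67  54, 52, 49  60, 58, 51  57, 55, 51  43, 44, 45  36, 38, 44  65, 64, 58  86, 85, 70  84, 84, 70
203  90, 88, 84  95, 92, 88  87, 84, 80  52, 53, 58  37, 41, 49  55, 54, 49  53, 53, 50  32, 38, 49  20, 32, 56  52, 56, 63  79, 77, 67  84, 82, 68
204  53, 52, 47  61, 60, 56  47, 49, 56   6, 25, 55  19, 30, 53  52, 54, 53  65, 62, 55  46, 50, 57   3, 23, 55  14, 29, 55  55, 59, 63  81, 80, 68
205  53, 51, 45  49, 49, 49  20, 33, 52   0, 25, 56  13, 29, 56  43, 47, 55  60, 61, 61  43, 49, 60   5, 25, 56   2, 24, 56  37, 44, 57  73, 73, 64
206  57, 56, 48  49, 48, 48  20, 32, 51   2, 24, 56   4, 26, 56   3, 24, 54   3, 23, 55   1, 24, 54   5, 27, 58   2, 24, 56  39, 46, 58  73, 74, 65
207  60, 57, 52  45, 46, 46  17, 30, 48   4, 24, 56   7, 28, 58   2, 25, 59   8, 33, 66  11, 32, 64   9, 28, 58   0, 23, 56
[... 656 characters left out ...]
  14, 29, 55   0, 22, 51  37, 44, 56  58, 61, 61  36, 44, 57   1, 19, 51  37, 46, 62 114,114,103 158,156,136
205 115,111,102 104,101, 95  43, 51, 65   0, 18, 50   9, 27, 53  44, 49, 57  64, 65, 61  40, 46, 56   1, 22, 52   0, 14, 49  83, 84, 81 146,144,124
206  98, 95, 86  87, 84, 78  27, 36, 53   5, 24, 54   8, 25, 53   1, 21, 51   4, 23, 52   7, 23, 53   6, 23, 54   0, 20, 51  69, 73, 73 126,126,108
207  71, 68, 61  51, 51, 49  11, 23, 43   2, 24, 52   7, 28, 56   4, 26, 57   3, 28, 63   0, 25, 59   7, 28, 56   0, 21, 52  39, 43, 52  70, 70, 59
208  78, 75, 71  48, 47, 46  27, 31, 44  12, 27, 52   2, 27, 60   6, 32, 68   8, 34, 72   7, 33, 71   1, 22, 55  12, 24, 50  53, 52, 50  82, 81, 66
```

View pics/side14q.png

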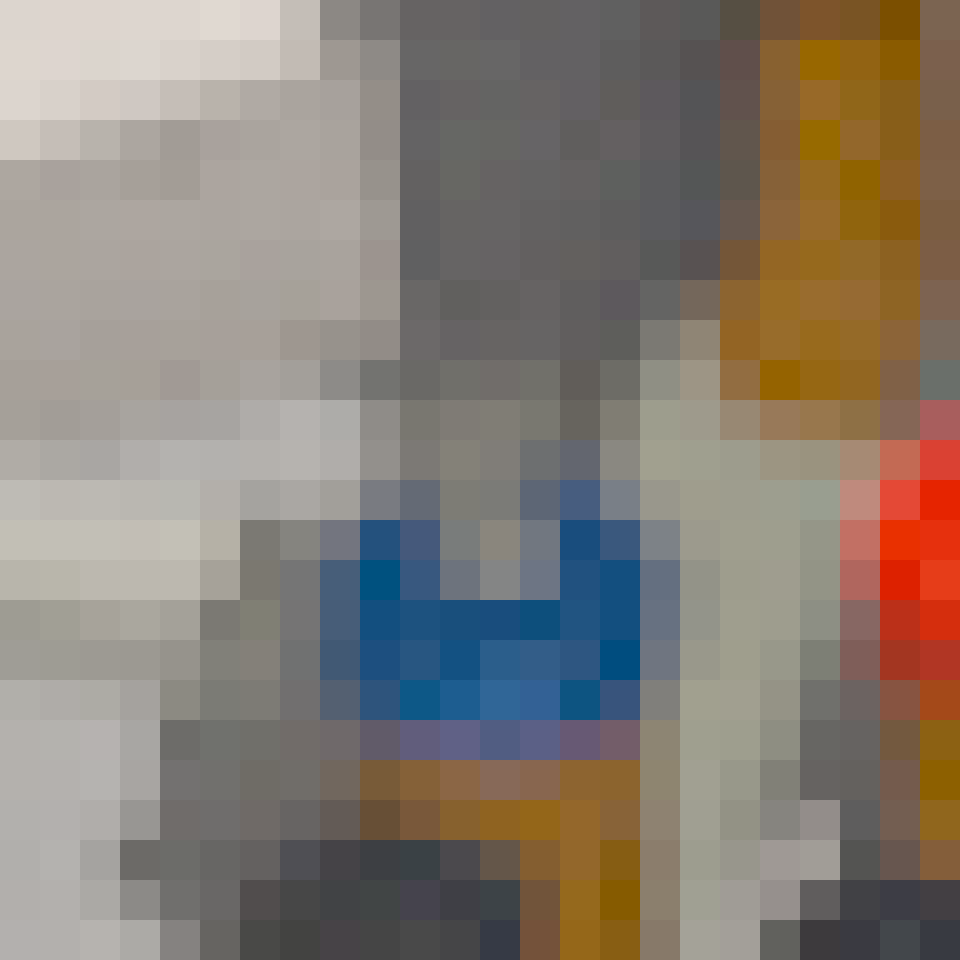

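The side picture shows the ram tip (about 245.6, 204.6) on the blue cap's white dot (246.0, 204.6), matching how the red cap sat before its press. I'm pressing now.

Run:
```python
from n import *
press(.1988)
arm.line_to([*tow(-.15,-.05),.30],vel=.2)
snap('top','topf');snap('side','sidef');print(T.read_time_s(),T.read_contact_force())
```

```text
press 0.19550000000000006 0.19665636336363315 15.795889833417593 45.575
  15.1  14.9  14.4  15.1
[-0.775038    0.16758796 -0.29755356] 47.075
48.1667 [ 0.38437224  0.08560289 -0.54032382]
```

View pics/sidef.png

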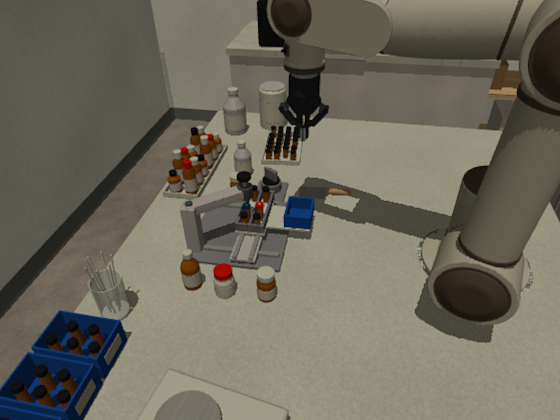

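View pics/topf.png

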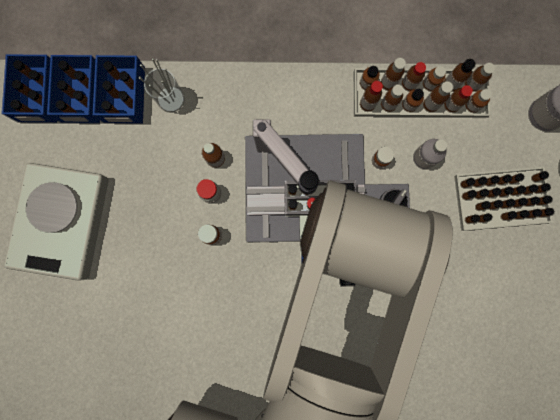

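Run:
```python
from h import *
a=dict(np.load('pics/side0.npz'));b=dict(np.load('pics/sidef.npz'))
print(np.abs(a['pixels'][168:184,234:254].astype(int)-b['pixels'][168:184,234:254]).mean())
arm.close_job();print(T.read_time_s())
```

```text
2.2447916666666665
the job is handed in; nothing more can be done
the job is handed in; nothing more can be done
```

I pressed the red cap and then the blue cap, and handed the job in at about 48 s of the 72 s allowed. Each press held for about 0.6 s, at 15–16.5 N on red and 14.5–16 N on blue.

**State at hand-in:** The blue vial is under the raised ram and the gripper is clear of everything. The pad looks the same as at the start in the side view. The bottles have not moved in the images. The arm hid most of the spatula in the last top picture, so I could only see its handle in the side view.

**Checks that disagreed:** The two cameras differed by about 2.5 mm in the sideways (y) position of the caps and the well.
- **End stop:** I pushed the carrier gently against its right end stop. The distance it travelled agreed with the top camera.
- **Ram just above each cap:** I lowered the ram to about 1 mm above each cap and compared tip and dot in the side picture. On red this showed an offset of about 2 mm. I raised the ram, nudged the carrier back about 1 mm, and checked again before pressing.
- **Remaining offset:** I estimate the tip was within about 1–2 mm of the dot on both caps.

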